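# Snap the retaining clip onto the gear shaft

### The job

Draw the orange spring clip out of its holder and lay it flat on the black mat to change your grip. Then snap it sideways into the groove of the upright gear shaft in the green vice, pressing until it is fully home, and let go of it. Leave the other things on the bench where they are.

Things in the scene. Friction and masses are not known exactly. Their poses are not given: they have to be found in the camera images.
- clip_eye (a point): Orange spring clip, flat, 63 mm long, 35 mm wide, 7 mm thick, about 45 g: the centre of its eye (where the shaft sits), half-way through the thickness. x points out of its open mouth, z is normal to its flat. It starts level in the holder, underside 14 mm above the bench. Pressed onto the shaft mouth first, its jaws spring apart and close again behind it; this takes about 10 N. Either side may be up.
- clip_jaws (a point): Same clip, same axes: middle between its two jaws, 5 mm ahead (+x) of the eye, half-way through the thickness. The jaws' straight outer faces are 35 mm apart and run from 18 mm behind to 14 mm ahead of this point. In the holder only the jaws can be taken. Each jaw must be free to swing outwards 1.5 mm when the clip is pressed on, so do not hold them then.
- clip_lug (a point): Same clip, same axes: middle of its lug, 31 mm behind (-x) the eye, half-way through the thickness. The lug is a stiff plain tongue 16 mm wide (y), 26 mm long (x), 7 mm thick, the place to hold the clip for pressing. Ahead of it is a 34 mm wide cross bar, its rear face 13 mm ahead of this point. In the holder the lug is hidden under the cover.
- holder: Fixed grey clip holder, open to its +x; origin at bench level. A covered pocket (x -30 to +6 mm, 48 mm wide, 28 mm high) hides the clip's lug; a tongue 20 mm wide, 14 mm high runs on to x +36 mm under the clip. The clip's eye starts at x +20 mm, mouth to +x, the outer edges of its jaws over free air. Draw it straight out along +x, level; it is clear of the cover after 40 mm.
- groove (a point): Upright steel shaft clamped in a fixed green vice: the point on its axis half-way up the groove, 109 mm above the bench, z up. The groove is 20 mm in diameter and 10 mm high; above it the shaft's head is 26 mm in diameter, its top 126 mm above the bench. The clip may come in level from any side. Seated, its eye is on the axis and it may lie on the hub, 1.5 mm below this point.
- gear_top (a point): Centre of the brass gear's upper face, 82 mm above the bench, on the same shaft, fixed. The gear is 85 mm in diameter over the teeth, 12 mm thick; on it stands a hub 34 mm in diameter and 22 mm high, whose top is the groove's lower side. The vice below is about 80 mm wide and 170 mm long, 62 mm high.
- mat_center (a point): Clear black rubber mat to set the clip down on, 160 mm (x) by 140 mm (y), 3 mm thick, fixed; the point is at the middle of its top.
- tray: Fixed blue parts tray with two bushings, 100 x 85 mm, 28 mm high; origin at the centre of its underside.
- screwdriver: Screwdriver lying on the bench, a bystander.
- wrench: Steel wrench lying on the bench, a bystander.
- oil_bottle: Small pale bottle with a black cap, 48 mm diameter, 110 mm high, a bystander; origin at its foot.
- jar: Glass jar with a steel lid, 60 mm diameter, 70 mm high, a bystander; origin at its foot.
- spare_gear: Spare brass gear lying flat, 63 mm diameter, 20 mm high, a bystander.
- brush: Brush lying on the bench, a bystander.
- bushing_a: Brass bushing, 28 mm diameter, in the tray, a bystander.
- bushing_b: Steel bushing, 24 mm diameter, in the tray, a bystander.

How it is judged:
On the way:
1. the clip lies flat on the mat, let go of (x of clip_eye in the frame of mat_center between -0.08 and 0.08 m and y of clip_eye in the frame of mat_center between -0.07 and 0.07 m and z of clip_eye in the frame of mat_center below 0.008 m and angle between the z axis of clip_eye and the z axis of mat_center, either way round below 0.12 rad and contact force between clip and the fingers below 0.05 N), for 0.2 s.
At the end, for the whole second after the job is handed in: The clip's eye is within 3 mm of the shaft's axis and within 3.5 mm of mid-groove height, the clip level within 0.15 rad (either side up), and the robot has let go of it (horizontal distance between clip_eye and groove below 0.003 m and z of clip_eye in the frame of groove between -0.0035 and 0.0035 m and angle between the z axis of clip_eye and the z axis of groove, either way round below 0.15 rad and contact force between clip and the fingers below 0.05 N); the robot touches nothing.
It fails at once if a bystander (tool, bottle, jar, spare gear, brush or bushing) is moved by more than 30 mm (distance of any of screwdriver, wrench, oil_bottle, jar, spare_gear, brush, bushing_a, bushing_b from where it was at the start of the episode above 0.03 m).
It also fails if it takes over 51 s, if anything falls off the work surface, if the arm or the gripper's body presses on something with over 40 N, if the wrist force passes 120 N, or if a joint passes its speed limit or range.

### The arm

A 6-joint arm with a two-finger parallel gripper is mounted at the origin on the work surface. World frame = base frame: x ahead of the robot, y to its left, z up, the work surface at z = 0. Lengths are in m, angles in rad, forces in N, time in s.
With the tool pointing down it reaches from about 0.325 to 0.9 m from the base axis. Payload 6.1 kg.
Tool frame: the origin (TCP) lies at the very end of the fingers, on their centre line; the grasp point (between the pads) lies 19 mm behind it; z points along the fingers, x is the direction in which the jaws open and shut, and the axes are right-handed (so a half turn about z gives the same grasp; the last joint's range is limited). The gripper opens to 85 mm and grips with 20 to 120 N. Pads are 22 mm wide; open, the fingers measure 114 mm over their backs; the gripper's body (76 mm by 85 mm) begins 54 mm behind the grasp point. The pads swing forward as they close: fully open they stand 13 mm farther back than shut.
Start: joints at [-1.244, 0.22, 1.526, -0, 1.395, -0.126], TCP at [0.273, -0.562, 0.231] pointing down, gripper open.
Joint ranges: [-2.98, 2.98], [-0.91, 2.08], [0.09, 2.57], [-1.24, 4.39], [0.2, 2.65], [-2.68, 2.68]. Speed limits (rad/s): [2.57, 2.57, 3.01, 3.14, 3.14, 3.14].

### API

Orientations are given as a 3x3 rotation matrix whose columns are the frame's x, y, z axes.
In Python, from rig import manip gives the robot as it stands.
- The arm moves only by the tool jog_arm, never from a script. Its argument "steps" is text: rows parted by semicolons, each of 4 numbers parted by spaces: the shift along the tool's x, y, z in cm, then the turn about the tool's z in rad. In form: x y z roll; .... A call has 1 to 12 rows; each row shifts and turns the commanded pose from where the row before left it, along the tool's axes as they then stand; what a row does not reach is not made up. A row lasts 1/10 s, in which the tool goes at most 50 mm and 8.59 degrees, less where a joint would pass 70% of its speed; a pose out of reach is approached as far as the arm can. A call is refused whole if a number of a shift passes 5 or a number of a turn 0.15, either way. A call with a gripper value outside its range is refused whole. "fingers" is the finger opening in cm, from 0 to 8.54, set as the call begins (left out, the last holds). The fingers move at their own pace and stop on an object; the grip force is fixed at half the most. Time passes only in rows, so rows that do not move let the fingers close. It gives the time, the measured TCP pose, the force and the opening at its end, in the units of the state.
- manip.read_state(): the state, without advancing time (a new reading comes with each control period).
- manip.get_image(name): name is "scene" or "top"; returns the picture (400x640x3 uint8, blue, green, red); there is no depth.
- manip.get_calibration(name): a dict with "mtx" (3x3 intrinsics, pixels), "distortion" ([k1, k2, p1, p2, k3] as OpenCV has them; the pictures are not rectified), "extrinsics" (4x4, takes a point from camera to world coordinates). Camera axes: x right, y down, z forward; pixel columns grow to the right and rows downward; lengths in m; the calibration is good to about 2 mm. A picture is of the moment at which its call begins. get_calibration takes no time and is no camera call.
- manip.job_done(): hands the job in, once; it reports no verdict.
The state is a dict: "time": time; "q": joint angles; "dq": joint speeds; "effort": joint torques, N m; "ee_pos": TCP position; "tcp_rot": TCP orientation; "wrist_force": force on the tool from outside, world axes, zero at the start; "ft_torque": the same for the moment, N m; "opening": finger opening in m.
Only numpy, scipy, OpenCV 4.12 (cv2) and the standard library are available. Lean on these libraries where they do the work, as an engineer would, in place of code of your own. Each camera call takes 0.05 s, during which the arm holds its last target.

## Working session

There is one attempt and no reset: what is moved stays moved. The work goes in short steps, Python scripts to look and compute and a tool call to move; the robot and the scene stay as the last step left them, time stands still between calls to the robot, and variables do not carry over. Pictures are saved under pics/ and viewed, and the job is handed in when it is done.

Besides the shell and the picture viewer there is one more tool, called after "Request:" by a JSON object that holds its "name" and its "arguments", one argument or row to a line. jog_arm: Moves the arm, as the interface text tells. Its arguments: {"type":"object","properties":{"steps":{"type":"string"},"fingers":{"type":"number"}},"required":["steps"]}

```bash
ls; mkdir -p pics; python3 - <<'E'
from rig import manip
import cv2,numpy as np
np.set_printoptions(precision=4,suppress=True)
for n in("scene","top"):
    cv2.imwrite(f"pics/{n}0.png",manip.get_image(n))
    c=manip.get_calibration(n);print(n,c)
print(manip.read_state())
E
```

```text
pics
scene {'mtx': array([[404.8611,   0.    , 324.9973],
       [  0.    , 404.8611, 204.6709],
       [  0.    ,   0.    ,   1.    ]]), 'distortion': array([-0.0263,  0.    ,  0.    ,  0.    ,  0.    ]), 'extrinsics': array([[ 0.8659,  0.394 , -0.3081,  0.8902],
       [ 0.5001, -0.6727,  0.5453, -0.5799],
       [ 0.0076, -0.6262, -0.7796,  0.9842],
       [ 0.    ,  0.    ,  0.    ,  1.    ]])}
top {'mtx': array([[424.996 ,   0.    , 319.5943],
       [  0.    , 424.996 , 196.2811],
       [  0.    ,   0.    ,   1.    ]]), 'distortion': array([-0.0535,  0.    ,  0.    ,  0.    ,  0.    ]), 'extrinsics': array([[-0.0222, -0.9925,  0.12  ,  0.42  ],
       [-0.9996,  0.0244,  0.0166,  0.0107],
       [-0.0195, -0.1196, -0.9926,  1.1897],
       [ 0.    ,  0.    ,  0.    ,  1.    ]])}
{'time': 0.1, 'q': array([-1.2441,  0.2211,  1.5275, -0.    ,  1.3947, -0.1261]), 'dq': array([-0.001 , -0.0009, -0.003 ,  0.0009,  0.0015, -0.0018]), 'effort': array([  0.0007, -49.8242, -39.0549,  -0.0002,   0.0056,  -0.    ]), 'ee_pos': array([ 0.2732, -0.5615,  0.2303]), 'tcp_rot': array([[ 0.4375, -0.8992, -0.0006],
       [-0.8992, -0.4375,  0.0016],
       [-0.0017, -0.0002, -1.    ]]), 'wrist_force': array([ 0.4454,  0.24  , -0.1153]), 'ft_torque': array([0.0252, 0.0176, 0.0063]), 'opening': 0.08532774998313497}
```

View pics/scene0.png

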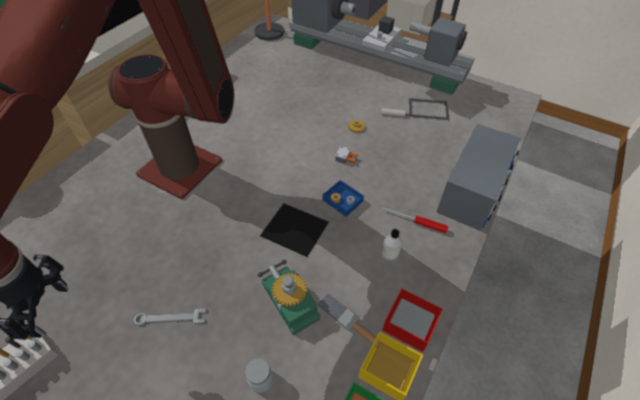

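View pics/top0.png

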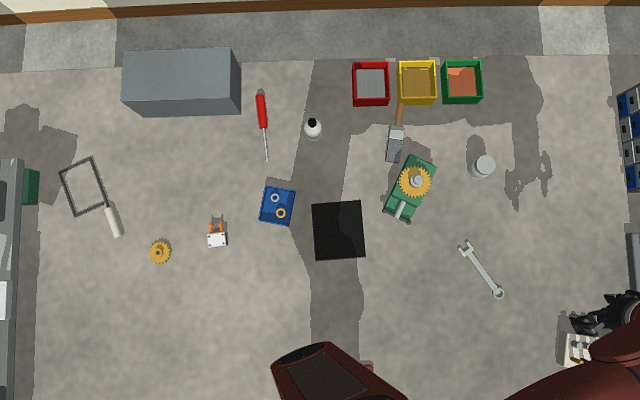

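The top view shows the holder with the clip at about (217,232), the mat at (339,230) and the gear shaft at (416,181). I'll enlarge each.

```bash
python3 - <<'E'
import cv2,numpy as np
t=cv2.imread("pics/top0.png");s=cv2.imread("pics/scene0.png")
def crop(im,x,y,w,h,k,n):
    cv2.imwrite(f"pics/{n}.png",cv2.resize(im[y:y+h,x:x+w],None,fx=k,fy=k,interpolation=cv2.INTER_CUBIC))
crop(t,195,205,50,50,12,"t_hold");crop(t,375,140,75,90,6,"t_vice");crop(t,300,190,80,80,6,"t_mat")
crop(s,325,135,40,40,14,"s_hold");crop(s,250,255,80,80,7,"s_vice")
E
```

```text
(no output)
```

View pics/t_hold.png

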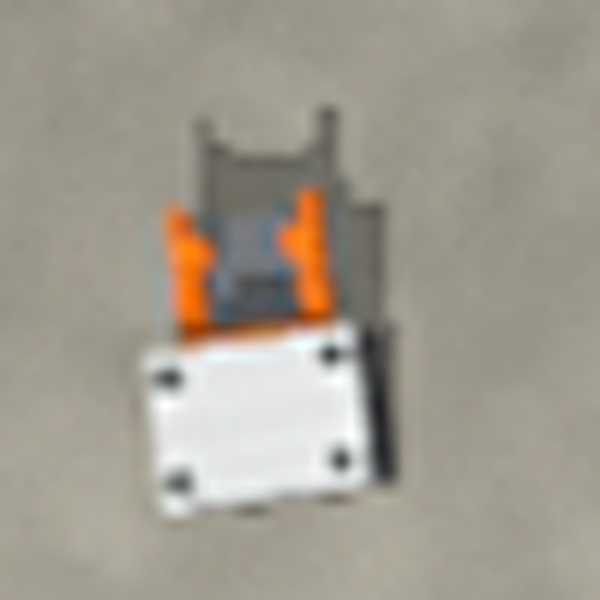

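View pics/t_vice.png

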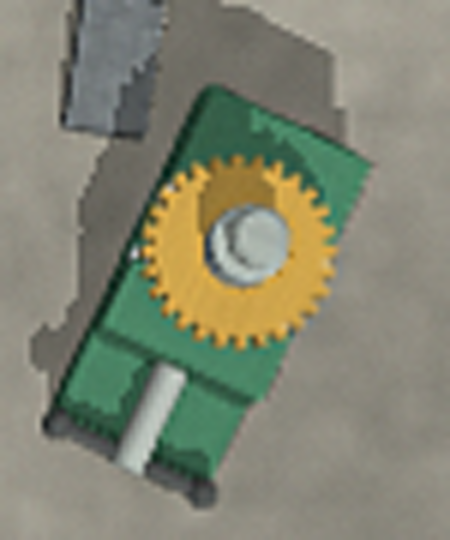

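View pics/t_mat.png

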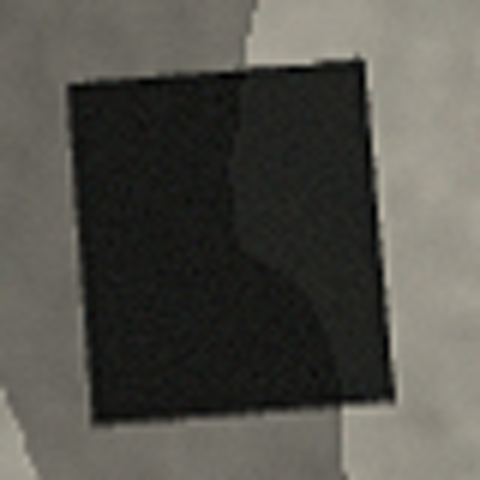

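View pics/s_hold.png

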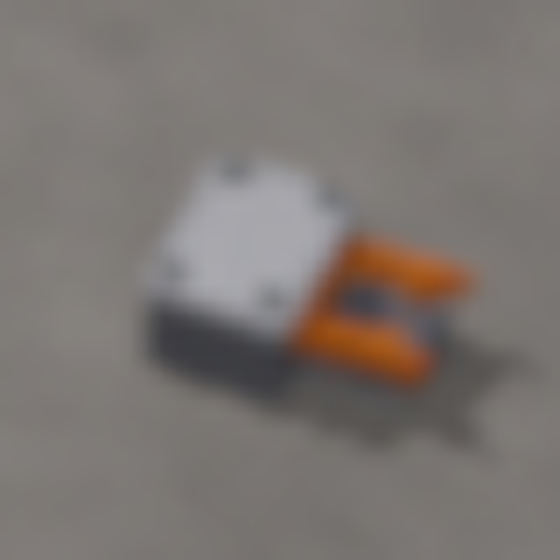

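View pics/s_vice.png

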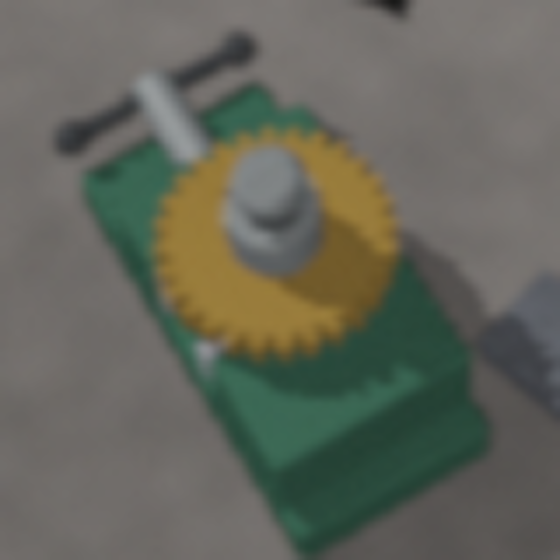

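```bash
cat > h.py <<'E'
import cv2,numpy as np
from rig import manip
np.set_printoptions(precision=4,suppress=True)
def ray(n,uv):
    c=manip.get_calibration(n);p=cv2.undistortPoints(np.array(uv,float).reshape(-1,1,2),c["mtx"],np.array(c["distortion"]))[:,0]
    T=c["extrinsics"];return T[:3,3],np.c_[p,np.ones(len(p))]@T[:3,:3].T
def at(n,uv,z):
    o,d=ray(n,uv);return o+d*((z-o[2])/d[:,2])[:,None]
def full(pts,k,ox,oy): return (np.array(pts,float)+.5)/k-.5+[ox,oy]
def proj(n,P):
    c=manip.get_calibration(n);T=np.linalg.inv(c["extrinsics"])
    return cv2.projectPoints(np.array(P,float).reshape(-1,3),cv2.Rodrigues(T[:3,:3])[0],T[:3,3],c["mtx"],np.array(c["distortion"]))[0][:,0]
E
python3 - <<'E'
from h import *
m=at("top",full([(68,85),(363,60),(395,400),(95,424)],6,300,190),.003);print("mat",m,m.mean(0))
c=at("top",full([(145,352),(355,325),(372,490),(165,515)],12,195,205),.028);print("cover",c,c.mean(0))
j=at("top",full([(165,210),(320,188),(181,325),(334,315)],12,195,205),.021);print("jaws",j)
print("screwhead top",at("top",full([(260,237)],6,375,140),.126),at("scene",full([(270,178)],7,250,255),.126))
print("gear",at("top",full([(241,251)],6,375,140),.082))
s=at("scene",full([(145,290),(300,340),(355,205),(210,155)],14,325,135),.028);print("cover s",s,s.mean(0))
s=at("scene",full([(425,375),(475,270)],14,325,135),.021);print("jaws s",s)
E
```

```text
mat [[ 0.543   0.0554  0.003 ]
 [ 0.5514 -0.0828  0.003 ]
 [ 0.3934 -0.0923  0.003 ]
 [ 0.3855  0.0461  0.003 ]] [ 0.4683 -0.0184  0.003 ]
cover [[0.464  0.3432 0.028 ]
 [0.4691 0.2946 0.028 ]
 [0.4315 0.2906 0.028 ]
 [0.4267 0.3383 0.028 ]] [0.4478 0.3166 0.028 ]
jaws [[0.4969 0.3407 0.021 ]
 [0.5012 0.3045 0.021 ]
 [0.4703 0.3368 0.021 ]
 [0.4718 0.3012 0.021 ]]
screwhead top [[ 0.5863 -0.2211  0.126 ]] [[ 0.5902 -0.2217  0.126 ]]
gear [[ 0.5872 -0.2221  0.082 ]]
cover s [[0.4345 0.2902 0.028 ]
 [0.4746 0.2941 0.028 ]
 [0.4642 0.3419 0.028 ]
 [0.4253 0.3395 0.028 ]] [0.4496 0.3164 0.028 ]
jaws s [[0.5029 0.3052 0.021 ]
 [0.4969 0.3432 0.021 ]]
```

Request:
{"name": "jog_arm", "arguments": {
  "steps": "0 0 0 0.115; 0 0 0 0.115; 0 0 0 0.115; -3 -1 0 0; -4.3 -1.6 0 0; -4.3 -1.6 0 0; -4.3 -1.6 0 0; -4.3 -1.6 0 0; -4.3 -1.6 0 0; -4.3 -1.6 0 0; -4.3 -1.6 0 0; -4.3 -1.6 0 0",
  "fingers": 5
}}

```text
time: 1.3
ee_pos: [0.3702, -0.1735, 0.231]
tcp_rot: [[0.107, -0.994, -0.0], [-0.994, -0.107, 0.0], [-0.0, 0.0, -1.0]]
wrist_force: [1.2, 0.4, 0.6]
opening: 0.05
```

Request:
{"name": "jog_arm", "arguments": {
  "steps": "-4.4 -1.5 0 0; -4.4 -1.5 0 0; -4.4 -1.5 0 0; -4.4 -1.5 0 0; -4.4 -1.5 0 0; -4.4 -1.5 1 0; -4.4 -1.5 2 0; -4.4 -1.5 3 0; -4.4 -1.6 3 0; -4.3 -1.6 3 0; -4 -1.6 1 0; 0 0 0 0"
}}

```text
time: 2.5
ee_pos: [0.4811, 0.3089, 0.1064]
tcp_rot: [[0.111, -0.994, -0.005], [-0.994, -0.111, -0.001], [0.0, 0.005, -1.0]]
wrist_force: [-0.4, -1.4, -0.2]
opening: 0.0498
```

```bash
python3 - <<'E'
from h import *
s=manip.read_state();print(s["ee_pos"],s["tcp_rot"])
t=manip.get_image("top");s=manip.get_image("scene")
cv2.imwrite("pics/a.png",np.hstack([cv2.resize(t[180:270,170:260],None,fx=4.4,fy=4.4,interpolation=2),cv2.resize(s[90:180,300:390],None,fx=4.4,fy=4.4,interpolation=2)]))
E
```

```text
[0.4811 0.3089 0.1064] [[ 0.1111 -0.9938 -0.0048]
 [-0.9938 -0.1111 -0.0008]
 [ 0.0003  0.0048 -1.    ]]
```

View pics/a.png

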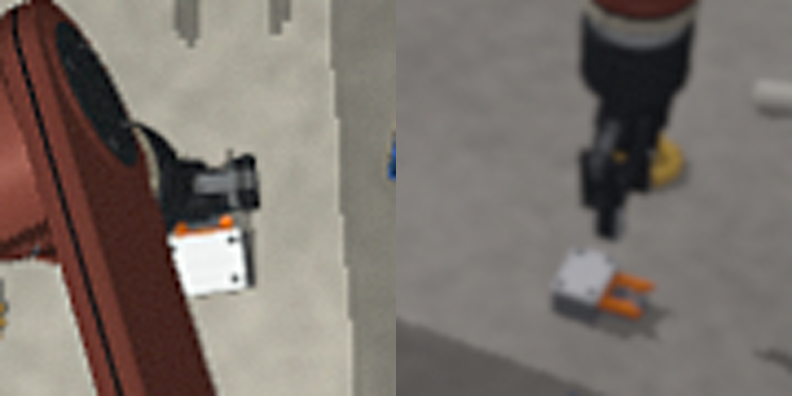

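Request:
{"name": "jog_arm", "arguments": {
  "steps": "-1.1 -0.65 1 0; 0 0 1 0; 0 0 1 0; 0 0 1 0; 0 0 1 0; 0 0 1 0; 0 0 0 0; 0 0 0 0"
}}

```text
time: 3.4
ee_pos: [0.4877, 0.317, 0.0498]
tcp_rot: [[0.108, -0.994, -0.001], [-0.994, -0.108, -0.0], [0.0, 0.001, -1.0]]
wrist_force: [-0.1, 0.4, -0.1]
opening: 0.0502
```

```bash
python3 - <<'E'
from h import *
s=manip.read_state();print(s["ee_pos"],s["tcp_rot"],s["wrist_force"])
t=manip.get_image("top");s=manip.get_image("scene")
cv2.imwrite("pics/b.png",np.hstack([cv2.resize(t[195:255,185:245],None,fx=6.6,fy=6.6,interpolation=2),cv2.resize(s[120:180,320:380],None,fx=6.6,fy=6.6,interpolation=2)]))
E
```

```text
[0.4877 0.317  0.0498] [[ 0.1076 -0.9942 -0.0006]
 [-0.9942 -0.1076 -0.0003]
 [ 0.0002  0.0007 -1.    ]] [-0.1312  0.4023 -0.1163]
```

View pics/b.png

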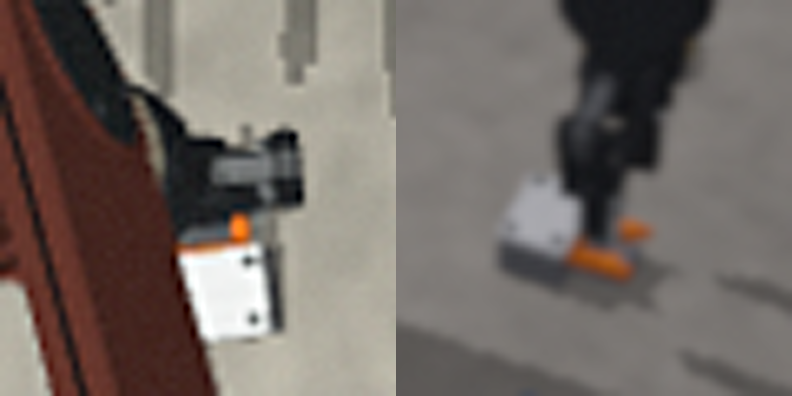

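Request:
{"name": "jog_arm", "arguments": {
  "steps": "-0.39 0.13 0.5 0; 0 0 0.8 0; 0 0 0.8 0; 0 0 0.8 0; 0 0 0.6 0; 0 0 0 0; 0 0 0 0"
}}

```text
time: 4.2
ee_pos: [0.4861, 0.3208, 0.0148]
tcp_rot: [[0.107, -0.994, -0.0], [-0.994, -0.107, -0.0], [0.0, 0.0, -1.0]]
wrist_force: [0.4, -0.2, 0.1]
opening: 0.05
```

```bash
python3 - <<'E'
from h import *
s=manip.read_state();print(s["ee_pos"],s["wrist_force"])
p=s["ee_pos"];R=s["tcp_rot"];o=s["opening"]
t=manip.get_image("top");s=manip.get_image("scene")
P=[p+R@[sx*(o/2+.007),0,0] for sx in(-1,1)];print(proj("scene",P))
v=cv2.resize(s[130:180,325:375],None,fx=12,fy=12,interpolation=2)
for q in proj("scene",P): cv2.circle(v,tuple(int(x) for x in (q-[325,130]+.5)*12),3,(0,255,255),-1)
cv2.imwrite("pics/c.png",v)
E
```

```text
[0.4861 0.3208 0.0148] [ 0.4177 -0.2423  0.0977]
[[355.8984 152.0101]
 [349.0148 164.1687]]
```

View pics/c.png

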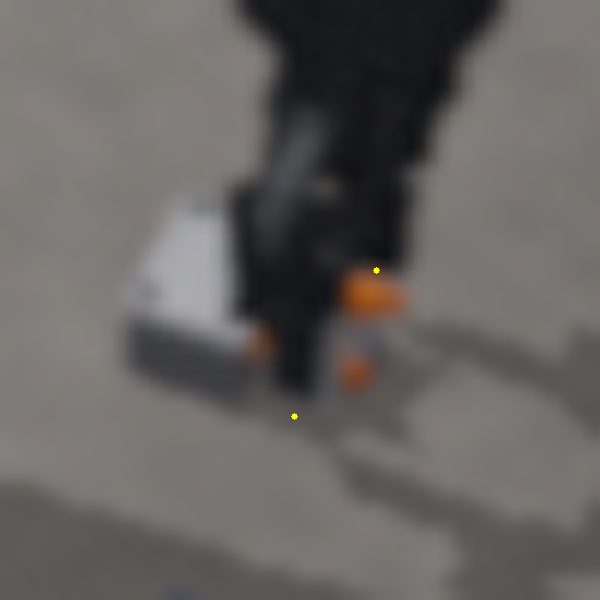

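Request:
{"name": "jog_arm", "arguments": {
  "steps": "0 0 0.3 0; 0 0 0 0; 0 0 0 0; 0 0 0 0; 0 0 0 0; 0 0 0 0; 0 0 0 0",
  "fingers": 2.5
}}

```text
time: 5.0
ee_pos: [0.4871, 0.3215, 0.013]
tcp_rot: [[0.107, -0.994, 0.002], [-0.994, -0.107, 0.001], [-0.001, -0.002, -1.0]]
wrist_force: [-0.4, 1.4, 5.3]
opening: 0.0316
```

```bash
python3 - <<'E'
from h import *
s=manip.read_state();print(s["ee_pos"],s["wrist_force"],s["opening"])
t=manip.get_image("top");s=manip.get_image("scene")
v=cv2.resize(s[130:180,325:375],None,fx=12,fy=12,interpolation=2)
cv2.imwrite("pics/d.png",v)
E
```

```text
[0.4871 0.3215 0.013 ] [-0.3576  1.366   5.3398] 0.03156592563982923
```

View pics/d.png

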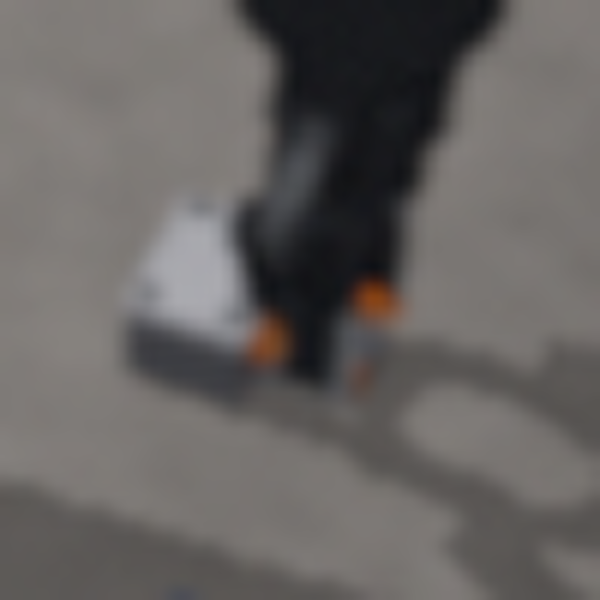

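Request:
{"name": "jog_arm", "arguments": {
  "steps": "0 0 -0.05 0; 0 -0.4 0 0; 0 -0.6 0 0; 0 -0.6 0 0; 0 -0.6 0 0; 0 -0.6 0 0; 0 -0.6 0 0; 0 -0.6 0 0; 0 -0.6 0 0; 0 -0.3 0 0; 0 0 0 0"
}}

```text
time: 6.2
ee_pos: [0.5346, 0.3259, 0.0122]
tcp_rot: [[0.107, -0.994, -0.001], [-0.994, -0.107, -0.001], [0.001, 0.001, -1.0]]
wrist_force: [-1.9, -0.6, 2.9]
opening: 0.0313
```

```bash
python3 - <<'E'
from h import *
s=manip.read_state();print(s["ee_pos"],s["wrist_force"],s["opening"])
t=manip.get_image("top");s=manip.get_image("scene")
v=np.hstack([cv2.resize(s[120:180,325:385],None,fx=6.6,fy=6.6,interpolation=2),cv2.resize(t[190:250,190:250],None,fx=6.6,fy=6.6,interpolation=2)])
cv2.imwrite("pics/e.png",v)
E
```

```text
[0.5346 0.3259 0.0122] [-1.8841 -0.6157  2.9193] 0.03126818617025048
```

View pics/e.png

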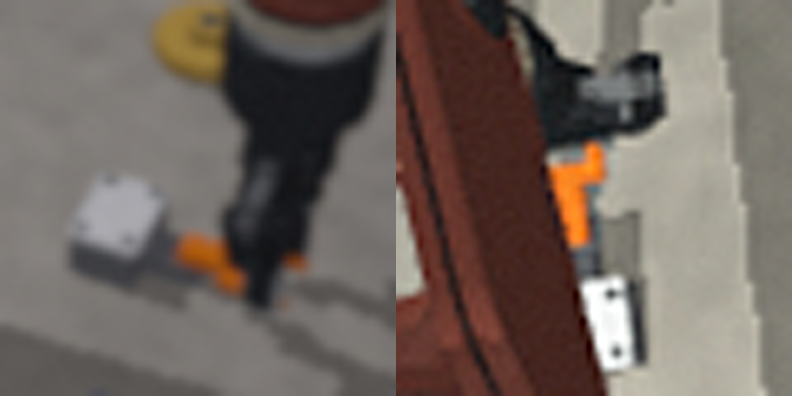

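Request:
{"name": "jog_arm", "arguments": {
  "steps": "0 0 -0.5 0; 0 0 -1.5 0; 0 0 -2.5 0; 0.5 0.1 -2.5 0; 2 0.5 -1 0; 3 0.8 0 0; 4 1 0 0; 4 1 0 0; 4 1 0 0; 4 1 0 0; 4 1 0 0; 3.5 0.9 0 0"
}}

```text
time: 7.5
ee_pos: [0.4935, 0.0282, 0.0938]
tcp_rot: [[0.107, -0.994, 0.002], [-0.994, -0.107, -0.0], [0.001, -0.002, -1.0]]
wrist_force: [0.6, 0.6, -0.4]
opening: 0.0318
```

Request:
{"name": "jog_arm", "arguments": {
  "steps": "2.5 0.7 0 0; 1.5 0.5 0 0; 0.5 0.2 0 0; 0 0 0 0; 0 0 0 0"
}}

```text
time: 8.0
ee_pos: [0.4848, -0.0156, 0.093]
tcp_rot: [[0.108, -0.994, 0.001], [-0.994, -0.108, 0.0], [-0.0, -0.001, -1.0]]
wrist_force: [0.2, -0.2, -0.8]
opening: 0.0315
```

```bash
python3 - <<'E'
from h import *
s=manip.read_state();print(s["ee_pos"],s["wrist_force"],s["opening"])
t=manip.get_image("top");s=manip.get_image("scene")
v=np.hstack([cv2.resize(s[170:270,240:340],None,fx=4,fy=4,interpolation=2),cv2.resize(t[170:270,290:390],None,fx=4,fy=4,interpolation=2)])
cv2.imwrite("pics/f.png",v)
E
```

```text
[ 0.4848 -0.0156  0.093 ] [ 0.1877 -0.2261 -0.7537] 0.03146383937010403
```

View pics/f.png

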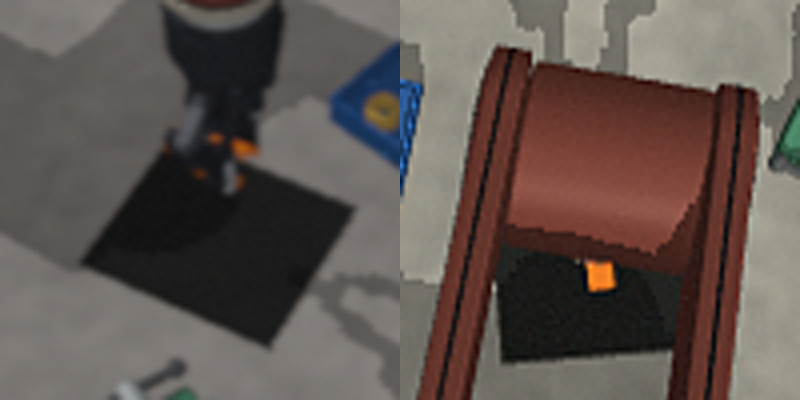

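Request:
{"name": "jog_arm", "arguments": {
  "steps": "0 0 1 0; 0 0 1.6 0; 0 0 1.6 0; 0 0 1.6 0; 0 0 1.2 0; 0 0 0.8 0; 0 0 0.5 0; 0 0 0.3 0; 0 0 0.2 0; 0 0 0 0; 0 0 0 0"
}}

```text
time: 9.2
ee_pos: [0.4849, -0.0163, 0.005]
tcp_rot: [[0.108, -0.994, 0.001], [-0.994, -0.108, -0.0], [0.0, -0.001, -1.0]]
wrist_force: [0.3, 0.5, -0.4]
opening: 0.032
```

Request:
{"name": "jog_arm", "arguments": {
  "steps": "0 0 0.1 0; 0 0 0.1 0; 0 0 0 0; 0 0 0 0"
}}

```text
time: 9.6
ee_pos: [0.4846, -0.0163, 0.0027]
tcp_rot: [[0.108, -0.994, 0.0], [-0.994, -0.108, -0.0], [0.0, -0.0, -1.0]]
wrist_force: [0.5, -0.5, 0.2]
opening: 0.0317
```

Request:
{"name": "jog_arm", "arguments": {
  "steps": "0 0 0.1 0; 0 0 0 0; 0 0 0 0"
}}

```text
time: 9.9
ee_pos: [0.4846, -0.0163, 0.0026]
tcp_rot: [[0.108, -0.994, -0.0], [-0.994, -0.108, -0.0], [0.0, 0.0, -1.0]]
wrist_force: [-4.6, 0.1, 11.3]
opening: 0.0312
```

Request:
{"name": "jog_arm", "arguments": {
  "steps": "0 0 0 0; 0 0 0 0; 0 0 0 0; 0 0 -0.5 0; 0 0 -2 0; 0 0 -3 0; 0 0 -3 0; 3 0 0 0; 5 0 0 0; 5 0 0 0; 4 0 0 0; 0 0 0 0",
  "fingers": 5
}}

```text
time: 11.1
ee_pos: [0.5036, -0.1902, 0.0876]
tcp_rot: [[0.103, -0.995, 0.002], [-0.995, -0.103, -0.003], [0.003, -0.002, -1.0]]
wrist_force: [0.7, 0.2, 0.4]
opening: 0.0502
```

```bash
python3 - <<'E'
from h import *
s=manip.read_state();print(s["ee_pos"],s["wrist_force"],s["opening"])
t=manip.get_image("top");s=manip.get_image("scene")
cv2.imwrite("pics/t1.png",t);cv2.imwrite("pics/s1.png",s)
v=np.hstack([cv2.resize(s[200:260,260:320],None,fx=6,fy=6,interpolation=2),cv2.resize(t[195:265,305:375],None,fx=6,fy=6,interpolation=2)[:360]])
cv2.imwrite("pics/g.png",v)
E
```

```text
[ 0.5036 -0.1902  0.0876] [0.7249 0.1608 0.4392] 0.050159243668638824
```

View pics/g.png

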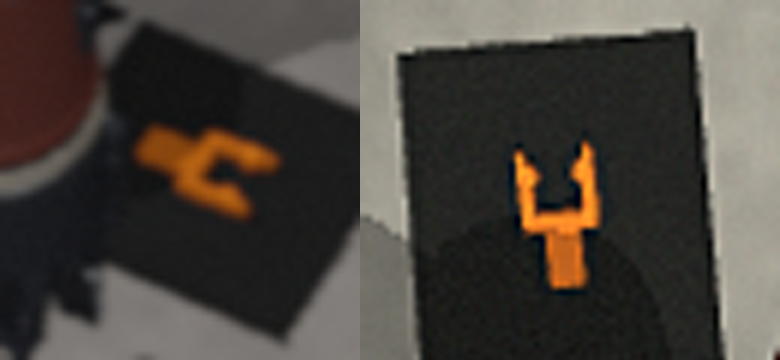

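```bash
python3 - <<'E'
from h import *
t=cv2.imread("pics/t1.png");s=cv2.imread("pics/s1.png")
cv2.imwrite("pics/g2.png",cv2.resize(t[210:250,320:360],None,fx=15,fy=15,interpolation=2))
def mask(im,x0,x1,y0,y1):
    hsv=cv2.cvtColor(im,cv2.COLOR_BGR2HSV);m=cv2.inRange(hsv,(5,120,70),(22,255,255));o=np.zeros_like(m);o[y0:y1,x0:x1]=m[y0:y1,x0:x1];return o
m=mask(t,315,365,205,255);P=np.argwhere(m)[:,::-1].astype(float)
W=at("top",P,.010)[:,:2];c=W.mean(0);print(len(P),c)
u,sv,v=np.linalg.svd(W-c);d=v[0]*np.sign(v[0][0]);n=np.array([-d[1],d[0]]);a=(W-c)@d;b=(W-c)@n
print("yaw",np.arctan2(d[1],d[0]),a.min(),a.max(),b.min(),b.max())
E
```

```text
172 [ 0.4651 -0.0182]
yaw 0.07405834499210967 -0.031485061233507035 0.03423753989339584 -0.018234283797881643 0.019281618663833537
```

View pics/g2.png

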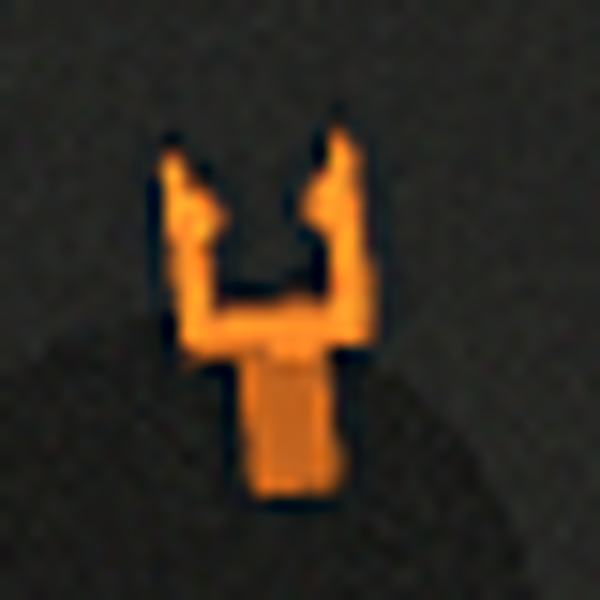

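```bash
python3 - <<'E'
from h import *
W=at("top",full([(172,150),(342,128),(250,497),(340,492),(185,356),(376,345),(160,180),(360,165)],15,320,210),.010)[:,:2];print(W)
f=(W[0]+W[1])/2;r=(W[2]+W[3])/2;d=f-r;L=np.linalg.norm(d);print(f,r,L,np.arctan2(d[1],d[0]));d/=L
e=W[0]-W[1];e2=W[4]-W[5];print(np.arctan2(-e[0],e[1]),np.arctan2(-e2[0],e2[1]),np.linalg.norm(e2))
print("eye",r+d*.044, "lug",r+d*.013, "barmid",(W[4]+W[5])/2)
E
```

```text
[[ 0.4968  0.0003]
 [ 0.5002 -0.0313]
 [ 0.4326 -0.0125]
 [ 0.4331 -0.029 ]
 [ 0.4587 -0.0012]
 [ 0.4599 -0.0364]
 [ 0.4913  0.0026]
 [ 0.4932 -0.0344]]
[ 0.4985 -0.0155] [ 0.4329 -0.0207] 0.06584238383733865 0.07963112791987899
0.10507112721632499 0.034102942939315574 0.03527831891057877
eye [ 0.4767 -0.0172] lug [ 0.4458 -0.0197] barmid [ 0.4593 -0.0188]
```

Request:
{"name": "jog_arm", "arguments": {
  "steps": "-3 0.8 0 0; -4.5 1 0 0; -4.5 1 0 0; -3.5 0.8 0 0; -2.1 0.4 1 0; 0 0 1.5 0; 0 0 1.5 0; 0 0 1 0; 0 0 0 0; 0 0 0 0",
  "fingers": 3.5
}}

```text
time: 12.2
ee_pos: [0.4439, -0.0142, 0.0367]
tcp_rot: [[0.108, -0.994, -0.0], [-0.994, -0.108, 0.0], [-0.0, 0.0, -1.0]]
wrist_force: [1.4, 0.1, 0.2]
opening: 0.0348
```

Request:
{"name": "jog_arm", "arguments": {
  "steps": "0.55 -0.1 0.5 0; 0 0 1 0; 0 0 1 0; 0 0 0.5 0; 0 0 0.2 0; 0 0 0 0; 0 0 0 0"
}}

```text
time: 12.9
ee_pos: [0.4458, -0.0199, 0.0047]
tcp_rot: [[0.108, -0.994, 0.0], [-0.994, -0.108, -0.0], [0.0, -0.0, -1.0]]
wrist_force: [-0.9, -0.2, 0.2]
opening: 0.0349
```

```bash
python3 - <<'E'
from h import *
s=manip.read_state();print(s["ee_pos"],s["wrist_force"],s["opening"])
t=manip.get_image("top");s=manip.get_image("scene")
v=np.hstack([cv2.resize(s[200:260,260:320],None,fx=6.6,fy=6.6,interpolation=2),cv2.resize(t[200:260,310:370],None,fx=6.6,fy=6.6,interpolation=2)])
cv2.imwrite("pics/i.png",v)
E
```

```text
[ 0.4458 -0.0199  0.0047] [-0.8735 -0.2207  0.2054] 0.03491427060604458
```

View pics/i.png

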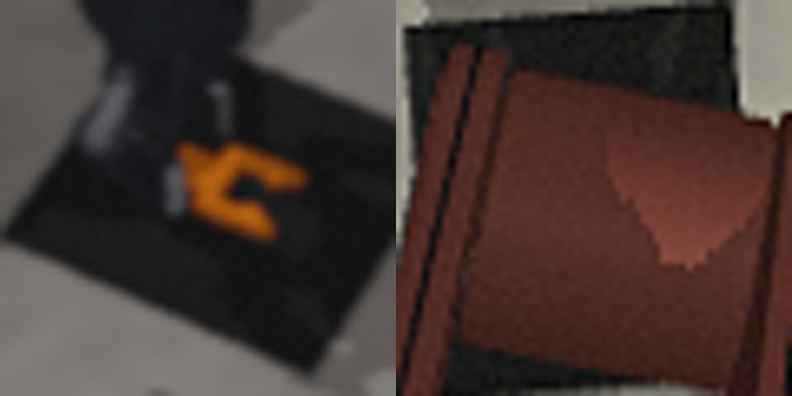

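Fingers straddle the lug, just behind the cross bar. Closing.

Request:
{"name": "jog_arm", "arguments": {
  "steps": "0 0 0 0; 0 0 0 0; 0 0 0 0; 0 0 0 0; 0 0 0 0; 0 0 0 0",
  "fingers": 1
}}

```text
time: 13.6
ee_pos: [0.446, -0.02, 0.0051]
tcp_rot: [[0.108, -0.994, 0.001], [-0.994, -0.108, -0.0], [0.0, -0.001, -1.0]]
wrist_force: [-2.1, -0.1, 4.6]
opening: 0.0133
```

Request:
{"name": "jog_arm", "arguments": {
  "steps": "0 0 -0.5 0; 0 0 -2 0; 0 0 -3 0; 0 0 -3.5 0; 0.5 -0.1 -3 0; 2 -0.4 -1.5 0; 3.5 -0.6 0 0; 4 -0.7 0 0; 4 -0.7 0 0; 3.5 -0.6 0 0; 2.5 -0.5 0 0; 1.5 -0.3 0 0"
}}

```text
time: 14.8
ee_pos: [0.5077, -0.2314, 0.1395]
tcp_rot: [[0.106, -0.994, 0.0], [-0.994, -0.106, -0.0], [0.0, 0.0, -1.0]]
wrist_force: [0.9, -0.2, 0.0]
opening: 0.0138
```

Request:
{"name": "jog_arm", "arguments": {
  "steps": "0 0 0 0; 0 0 0 0; 0 0 0 0"
}}

```text
time: 15.1
ee_pos: [0.5072, -0.2281, 0.1394]
tcp_rot: [[0.109, -0.994, -0.001], [-0.994, -0.109, 0.001], [-0.001, 0.001, -1.0]]
wrist_force: [-0.8, 1.3, 0.5]
opening: 0.0135
```

```bash
python3 - <<'E'
from h import *
s=manip.read_state();print(s["ee_pos"],s["wrist_force"],s["opening"])
t=manip.get_image("top");s=manip.get_image("scene")
cv2.imwrite("pics/t2.png",t);cv2.imwrite("pics/s2.png",s)
v=np.hstack([cv2.resize(s[240:330,240:330],None,fx=4.4,fy=4.4,interpolation=2),cv2.resize(t[140:230,375:465],None,fx=4.4,fy=4.4,interpolation=2)])
cv2.imwrite("pics/j.png",v)
E
```

```text
[ 0.5072 -0.2281  0.1394] [-0.8099  1.3327  0.5201] 0.01353293630535967
```

View pics/j.png

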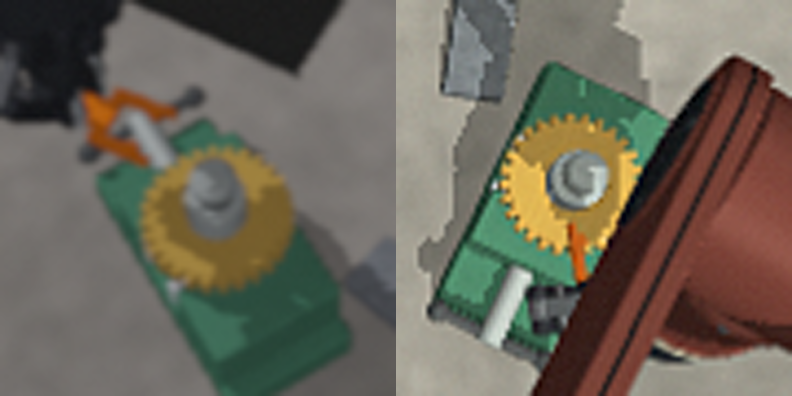

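```bash
cat > ov.py <<'E'
from h import *
def overlay(img,n,x,y,w,k,name,axis,st,dl=0.0005,dz=.0014):
    v=cv2.resize(img[y:y+w,x:x+w],None,fx=k,fy=k,interpolation=2)
    def pl(P,col,closed=True):
        q=((proj(n,P)-[x,y]+.5)*k).astype(int);cv2.polylines(v,[q.reshape(-1,1,2)],closed,col,1)
    a=np.linspace(0,2*np.pi,40)
    for r,z in((.013,.126),(.017,.104),(.0425,.082)):
        pl(np.c_[axis[0]+r*np.cos(a),axis[1]+r*np.sin(a),0*a+z],(255,0,255))
    p=st["ee_pos"];R=st["tcp_rot"];d=-R[:,1];e=-R[:,0];lug=p+d*dl;lug[2]=p[2]+dz+.0035
    C=[(-13,-8),(13,-8),(13,-17.5),(50,-17.5)];C=C+[(u,-w_) for u,w_ in C[::-1]]
    pl([lug+d*u/1e3+e*w_/1e3 for u,w_ in C],(255,255,0),True)
    cv2.imwrite(name,v)
E
python3 - <<'E'
from ov import *
st=manip.read_state();ax=(.588,-.2215)
overlay(cv2.imread("pics/s2.png"),"scene",250,255,60,10,"pics/k1.png",ax,st)
overlay(cv2.imread("pics/t2.png"),"top",385,150,60,10,"pics/k2.png",ax,st)
E
```

```text
(no output)
```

View pics/k1.png

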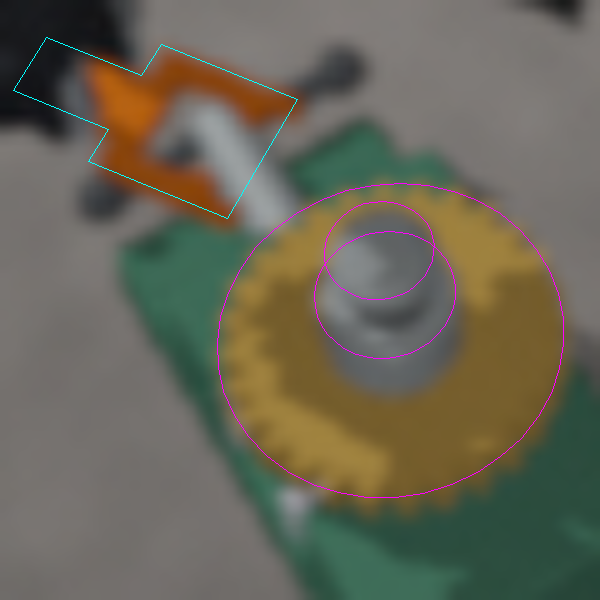

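View pics/k2.png

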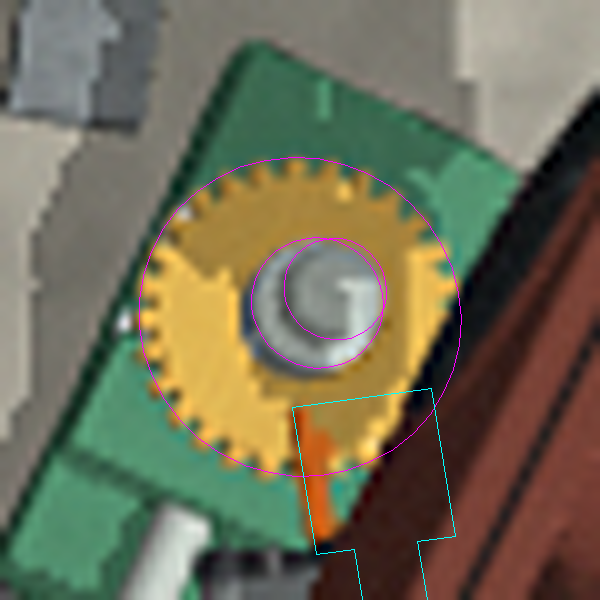

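```bash
python3 - <<'E'
from ov import *
from scipy.optimize import least_squares
st=manip.read_state()
# gear fit by mask boundary
for n,f,(x,y,w) in(("scene","pics/s2.png",(250,255,60)),("top","pics/t2.png",(385,150,60))):
    im=cv2.imread(f)[y:y+w,x:x+w];k=8
    v=cv2.resize(im,None,fx=k,fy=k,interpolation=2);hsv=cv2.cvtColor(v,cv2.COLOR_BGR2HSV)
    m=cv2.inRange(hsv,(15,90,60),(30,255,255))
    if n=="scene": m[:150]=m[:150]*1
    n_,lab,stt,cen=cv2.connectedComponentsWithStats(m);i=1+np.argmax(stt[1:,4]);print(n,stt[i])
    g=(lab==i).astype(np.uint8)
    c=max(cv2.findContours(g,cv2.RETR_EXTERNAL,cv2.CHAIN_APPROX_NONE)[0],key=len)[:,0]
    h=cv2.convexHull(c)[:,0]
    hu=(h+.5)/k-.5+[x,y]
    W=at(n,hu,.082)[:,:2]
    # keep upper-boundary points: exclude camera-near side (thickness) 
    o=manip.get_calibration(n)["extrinsics"][:2,3]-[.588,-.2215]
    for sel,lbl in((np.ones(len(W),bool),"all"),((W-[.588,-.2215])@o<0.01*np.linalg.norm(o),"far")):
        r=least_squares(lambda p:np.hypot(*(W[sel]-p).T)-.0425,[.588,-.2215],loss="soft_l1",f_scale=.001)
        print(lbl,sel.sum(),r.x,np.sqrt(np.mean(r.fun**2)))
    cv2.drawContours(v,[h.reshape(-1,1,2)],-1,(255,0,0),1);cv2.imwrite(f"pics/hull_{n}.png",v)
E
```

```text
scene [  177   148   278   263 41959]
all 42 [ 0.5905 -0.2232] 0.0014050528066222843
far 23 [ 0.5887 -0.2213] 0.00045786419807236146
top [  107   127   263   310 36722]
all 36 [ 0.5876 -0.2207] 0.004540343871097478
far 20 [ 0.5881 -0.2217] 0.0016040753170448573
```

Request:
{"name": "jog_arm", "arguments": {
  "steps": "0.23 0 0.5 0; 0 0 1 0; 0 0 1 0; 0 0 0.5 0; 0 0 0.18 0; 0 0 0 0; 0 0 0 0; 0 0 0 0"
}}

```text
time: 16.0
ee_pos: [0.5081, -0.232, 0.1082]
tcp_rot: [[0.108, -0.994, 0.001], [-0.994, -0.108, -0.0], [0.001, -0.001, -1.0]]
wrist_force: [-0.4, 0.8, 0.2]
opening: 0.0137
```

```bash
python3 - <<'E'
from ov import *
st=manip.read_state();ax=np.array((.588,-.2216));print(st["ee_pos"],st["wrist_force"],st["opening"])
R=st["tcp_rot"];print("lateral",(ax-st["ee_pos"][:2])@R[:2,0],"fwd",-(ax-st["ee_pos"][:2])@R[:2,1])
s=manip.get_image("scene");t=manip.get_image("top");cv2.imwrite("pics/s3.png",s);cv2.imwrite("pics/t3.png",t)
overlay(s,"scene",250,255,60,10,"pics/l1.png",ax,st)
overlay(t,"top",385,150,60,10,"pics/l2.png",ax,st)
E
```

```text
[ 0.5081 -0.232   0.1082] [-0.3553  0.7668  0.2259] 0.01366196902343522
lateral -0.0017378955554426723 fwd 0.08052998680866708
```

View pics/l1.png

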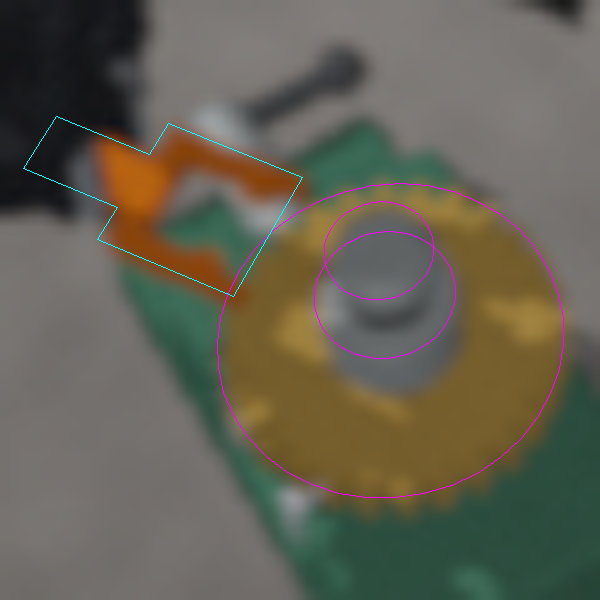

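View pics/l2.png

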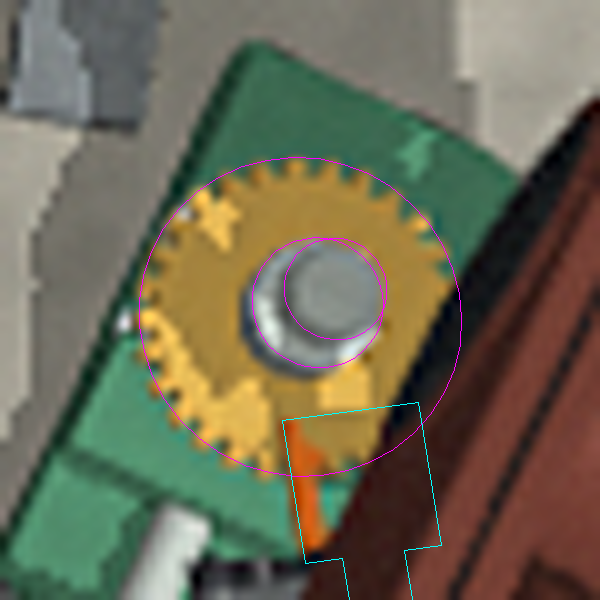

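Request:
{"name": "jog_arm", "arguments": {
  "steps": "-0.19 0 0 0; 0 -0.5 0 0; 0 -0.5 0 0; 0 -0.3 0 0; 0 0 0 0; 0 0 0 0; 0 0 0 0; 0 0 0 0; 0 0 0 0"
}}

```text
time: 17.0
ee_pos: [0.5204, -0.2285, 0.1078]
tcp_rot: [[0.107, -0.994, -0.0], [-0.994, -0.107, 0.0], [-0.0, 0.0, -1.0]]
wrist_force: [-0.7, -0.3, -1.0]
opening: 0.0138
```

```bash
python3 - <<'E'
from ov import *
st=manip.read_state();ax=np.array((.588,-.2216));print(st["ee_pos"],st["wrist_force"],st["opening"])
R=st["tcp_rot"];print("lateral",(ax-st["ee_pos"][:2])@R[:2,0],"fwd",-(ax-st["ee_pos"][:2])@R[:2,1])
s=manip.get_image("scene");t=manip.get_image("top");cv2.imwrite("pics/s4.png",s);cv2.imwrite("pics/t4.png",t)
overlay(s,"scene",250,255,60,10,"pics/m1.png",ax,st)
overlay(t,"top",385,150,60,10,"pics/m2.png",ax,st)
E
```

```text
[ 0.5204 -0.2285  0.1078] [-0.7088 -0.2676 -0.9674] 0.01376656049399041
lateral 0.00040165079074346157 fwd 0.06790215753077061
```

View pics/m1.png

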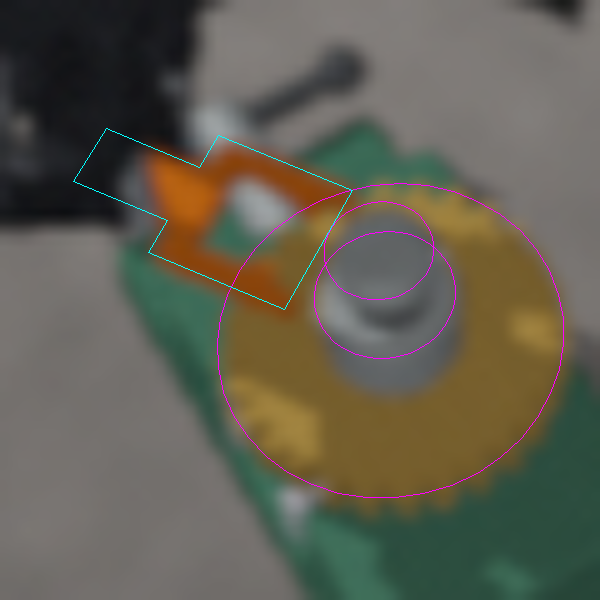

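View pics/m2.png

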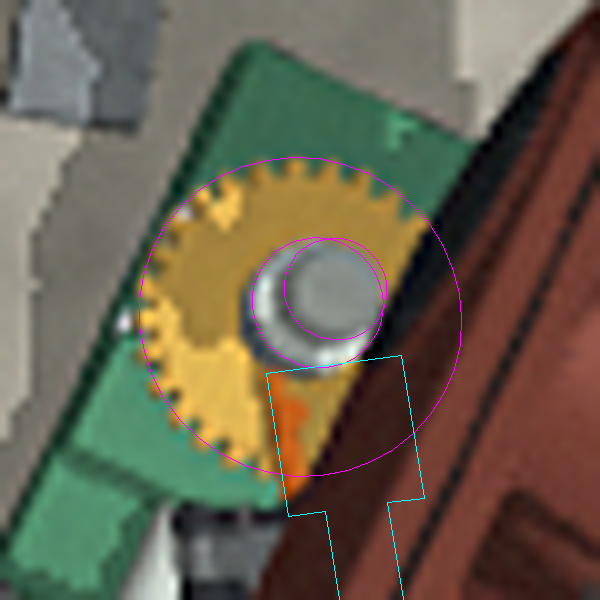

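Request:
{"name": "jog_arm", "arguments": {
  "steps": "0 -0.5 0 0; 0 -0.5 0 0; 0 -0.5 0 0; 0 -0.3 0 0; 0 0 0 0; 0 0 0 0"
}}

```text
time: 17.7
ee_pos: [0.5384, -0.2264, 0.1076]
tcp_rot: [[0.108, -0.994, -0.0], [-0.994, -0.108, 0.0], [-0.0, 0.0, -1.0]]
wrist_force: [-1.6, 0.4, -0.2]
opening: 0.0133
```

Request:
{"name": "jog_arm", "arguments": {
  "steps": "0 -0.3 0 0; 0 -0.3 0 0; 0 -0.2 0 0; 0 0 0 0; 0 0 0 0"
}}

```text
time: 18.2
ee_pos: [0.5442, -0.2257, 0.1067]
tcp_rot: [[0.107, -0.994, -0.005], [-0.994, -0.108, 0.001], [-0.001, 0.005, -1.0]]
wrist_force: [-6.4, -0.9, -0.4]
opening: 0.0132
```

Request:
{"name": "jog_arm", "arguments": {
  "steps": "0 -0.2 0 0; 0 -0.2 0 0; 0 -0.2 0 0; 0 -0.2 0 0; 0 -0.2 0 0; 0 0 0 0; 0 0 0 0"
}}

```text
time: 18.9
ee_pos: [0.5568, -0.2245, 0.108]
tcp_rot: [[0.108, -0.994, 0.001], [-0.994, -0.108, -0.0], [0.0, -0.001, -1.0]]
wrist_force: [0.9, 0.3, -0.8]
opening: 0.0135
```

Request:
{"name": "jog_arm", "arguments": {
  "steps": "0 -0.1 0 0; 0 -0.1 0 0; 0 0 0 0; 0 0 0 0"
}}

```text
time: 19.3
ee_pos: [0.557, -0.2245, 0.1077]
tcp_rot: [[0.108, -0.994, -0.003], [-0.994, -0.108, 0.0], [-0.0, 0.003, -1.0]]
wrist_force: [-6.7, -1.2, 3.1]
opening: 0.0137
```

```bash
python3 - <<'E'
from ov import *
st=manip.read_state();ax=np.array((.588,-.2216));print(st["ee_pos"],st["wrist_force"],st["opening"])
R=st["tcp_rot"];print("lateral",(ax-st["ee_pos"][:2])@R[:2,0],"fwd",-(ax-st["ee_pos"][:2])@R[:2,1])
s=manip.get_image("scene");overlay(s,"scene",250,255,60,10,"pics/n1.png",ax,st)
E
```

```text
[ 0.557  -0.2245  0.1077] [-6.727  -1.1509  3.1247] 0.013714957984245985
lateral 0.0004777727758919251 fwd 0.031080096243446077
```

View pics/n1.png

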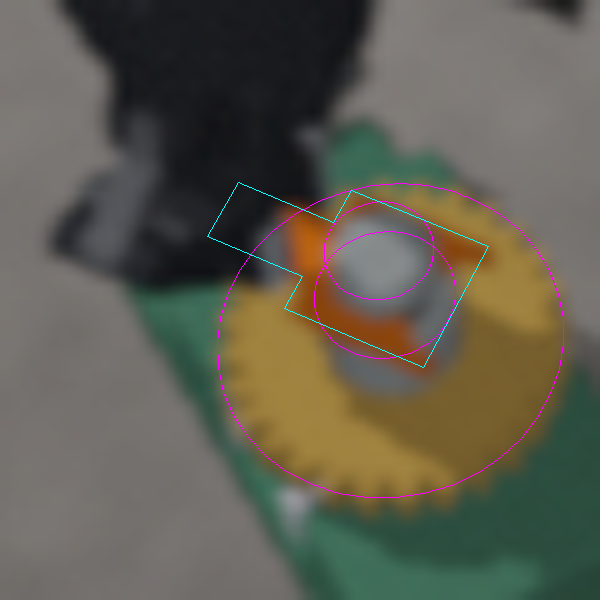

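Request:
{"name": "jog_arm", "arguments": {
  "steps": "0 -0.1 0 0; 0 -0.1 0 0; 0 0 0 0; 0 0 0 0"
}}

```text
time: 19.75
ee_pos: [0.5572, -0.2245, 0.1075]
tcp_rot: [[0.108, -0.994, -0.007], [-0.994, -0.108, 0.0], [-0.001, 0.007, -1.0]]
wrist_force: [-13.2, -1.3, 6.2]
opening: 0.0137
```

Firm stop at 13 N, so it is home. I'll unload, let go and back away upwards.

Request:
{"name": "jog_arm", "arguments": {
  "steps": "0 0.2 0 0; 0 0.2 0 0; 0 0 0 0; 0 0 0 0"
}}

```text
time: 20.15
ee_pos: [0.5568, -0.2246, 0.108]
tcp_rot: [[0.108, -0.994, 0.001], [-0.994, -0.108, -0.0], [0.0, -0.001, -1.0]]
wrist_force: [0.3, -0.5, -0.5]
opening: 0.0136
```

Request:
{"name": "jog_arm", "arguments": {
  "steps": "0 0 0 0; 0 0 0 0; 0 0 0 0; 0 0 0 0; 0 0 -0.5 0; 0 0 -2 0; 0 1 -3 0; 0 3 -3 0; -3 3 0 0; -4 2 0 0; -4 1 0 0; 0 0 0 0",
  "fingers": 3.5
}}

```text
time: 21.35
ee_pos: [0.4432, -0.1225, 0.1929]
tcp_rot: [[0.11, -0.994, -0.0], [-0.994, -0.11, 0.002], [-0.002, 0.0, -1.0]]
wrist_force: [0.2, -0.2, 0.1]
opening: 0.0347
```

```bash
python3 - <<'E'
from ov import *
st=manip.read_state();ax=np.array((.588,-.2216));print(st["ee_pos"],st["wrist_force"],st["opening"])
s=manip.get_image("scene");t=manip.get_image("top");cv2.imwrite("pics/s5.png",s);cv2.imwrite("pics/t5.png",t)
f=dict(st);R=f["tcp_rot"];f["ee_pos"]=np.array([ax[0],ax[1],.1076])+R[:,1]*.0315
for im,n,x,y,o in((s,"scene",260,260,"o1"),(t,"top",385,150,"o2")):overlay(im,n,x,y,50,8,f"pics/{o}.png",ax,f)
cv2.imwrite("pics/o.png",np.hstack([cv2.imread("pics/o1.png"),cv2.imread("pics/o2.png")]))
E
```

```text
[ 0.4432 -0.1225  0.1929] [ 0.1588 -0.1952  0.0937] 0.03474515022843844
```

View pics/o.png

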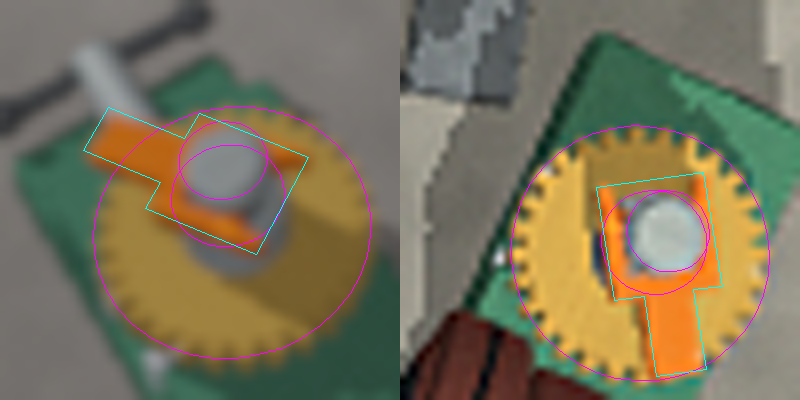

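View pics/t5.png

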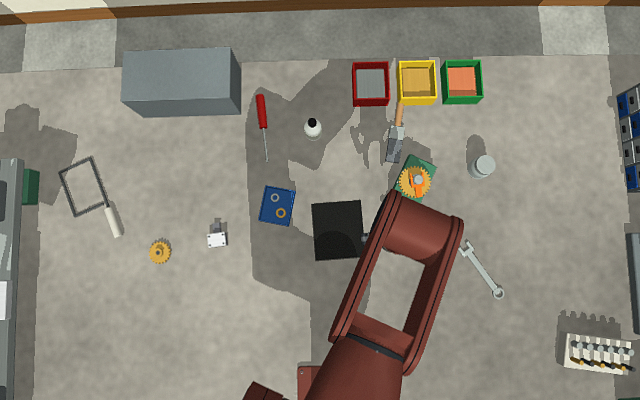

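The clip sits around the shaft under its head. In both views its outline matches the projected seated pose to within about 1–2 mm, and the shaft is at about (418,180) in the top view. The bystanders have not moved and the gripper is clear. I'm handing the job in.

```bash
python3 -c "
from rig import manip
print(manip.job_done())"
```

```text
the job is handed in; nothing more can be done
None
```

The clip is snapped into the groove of the gear shaft and let go. I handed the job in at about 21.5 s of the 51 s allowed.

**What I did:** I gripped the clip by its jaws, drew it level out of the holder and laid it flat on the mat. I took it again by the lug and pressed it mouth first (+x) onto the shaft at groove height.

**Pressing home:** The force rose to about 6 N and dropped to about 1 N as the jaws snapped over. The clip then met a firm stop, moving only 0.4 mm as the force rose to 13 N. At the stop, the tool stood 31.1 mm from the measured shaft axis; the lug centre should be 31 mm from it.

**After letting go:**
- **Seating:** In both camera views the clip's outline matches the seated pose to within 1–2 mm and looks level.
- **Robot:** The gripper is clear, with under 0.3 N on the wrist.
- **Bystanders:** None has visibly moved in the top view; I did not measure this.

**Disagreements:**
- The first single-picture estimates of the shaft's x position differed by 4 mm between the two cameras. A fit to the gear's rim brought them within 1 mm.
- While the clip was in the lug grip, the scene camera showed it about 2 mm from where the arm's position put it. The top camera did not show this sideways, so I treated it as calibration error.

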